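# Roll a milling jar up the loading ramp onto the jar mill

## Robot

A 6-joint arm with a two-finger parallel gripper is mounted at the origin on the work surface. World frame = base frame: x ahead of the robot, y to its left, z up, the work surface at z = 0. Lengths are in m, angles in rad, forces in N, time in s.
With the tool pointing down it reaches from about 0.35 to 0.775 m from the base axis. Payload 5.5 kg.
Tool frame: the origin (TCP) lies on the centre line of the jaws, within the pads' length; the fingertips stand 11 mm ahead of it and the grasp point (between the pads) lies 8 mm behind it; z points along the fingers, y is the direction in which the jaws open and shut (so a half turn about z gives the same grasp; the last joint's range is limited). The gripper opens to 85 mm and grips with 20 to 120 N. Pads are 22 mm wide; open, the fingers measure 114 mm over their backs; the gripper's body (76 mm by 85 mm) begins 54 mm behind the grasp point. The pads swing forward as they close: fully open they stand 13 mm farther back than shut.
Start: joints at [1.146, 0.313, 0.046, 1.304, 0, 1.431], TCP at [0.162, 0.552, 0.242] pointing down, gripper open.
Joint ranges: [-2.76, 2.76], [-0.86, 1.69], [-1.03, 1.26], [-2.2, 2.34], [-1.47, 1.5], [-3.14, 3.14]. Speed limits (rad/s): [2.57, 2.57, 3.14, 3.14, 3.14, 3.14].

## Interface

Orientations are given as a unit quaternion [w, x, y, z].
In Python, from workcell import env, imaging, order gives the robot as it stands. The module is installed in compiled form; this text tells all that it offers.
- The arm moves only by the tool move_arm, never from a script. Its argument "deltas" is one flat list of numbers, 7 for each row, row after row: the gripper's target within -1 to 1 (shut at 1, half-way at 0, fully open at -1), then the shift along the tool's x, y, z in m, then the turn, a rotation vector about the tool's x, y, z in degrees. In form: [jaw, tx, ty, tz, ax, ay, az, jaw, tx, ty, tz, ax, ay, az, ...]. A call has 1 to 10 rows; each row shifts and turns the commanded pose from where the row before left it, along the tool's axes as they then stand; what a row does not reach is not made up. A row lasts 1/8 s, in which the tool goes at most 62.5 mm and 10.7 degrees, less where a joint would pass 70% of its speed; a pose out of reach is approached as far as the arm can. A call is refused whole if a number of a shift passes 0.0625 or a number of a turn 10.7, either way. A call with a gripper value outside its range is refused whole. The fingers move at their own pace and stop on an object; "squeeze" is the grip in N (left out, the last holds). Time passes only in rows, so rows that do not move let the fingers close. It gives the time, the measured TCP pose, the force and the opening at its end, in the units of the state.
- env.get_state(): the state, without advancing time (a new reading comes with each control period).
- imaging.read_camera(name): name is "scene" or "top"; returns a dict with "img" (384x512x3 uint8, red, green, blue), "z_map" (384x512 float32, m along the optical axis (not along the pixel's ray), 0 where there is no reading), "fx", "fy", "cx", "cy" (pixels), "dist" ([k1, k2, p1, p2, k3] as OpenCV has them; the pictures are not rectified), "rvec" (rotation vector, rad) and "tvec" (3), from world to camera coordinates, as OpenCV has them. Camera axes: x right, y down, z forward; pixel columns grow to the right and rows downward; lengths in m; the calibration is good to about 2 mm. A picture is of the moment at which its call begins.
- order.hand_in(): hands the job in, once; it reports no verdict.
Trained networks look in a picture, given as the dict that the camera call returned (one of the last four; its "shot" number tells which), for a name from the list of things; names that differ only in an ending like _2 or _b are one class to them, and where a whole thing is asked for, a point or a joint stands for the part that bears it (a point fixed in the world has none). Each returns a list of dicts, best first, with "confidence" (0 to 1); they miss things now and then, are a little off and sometimes report something else, mostly with a low value. They report only what shows in the picture. A call takes as long as a camera call. They do not tell look-alikes from the thing itself.
- imaging.recognise(picture, thing): "centre" ([column, row] in pixels, amid what is visible of it).
- imaging.cut_out(picture, thing): "mask" (384x512 bool, what is visible of it) and "centre" ([column, row] in pixels, amid what is visible of it).
The state is a dict: "clock": time; "joint_pos": joint angles; "qvel": joint speeds; "tau": joint torques, N m; "tcp_pos": TCP position; "orientation": TCP orientation; "wrist_force": force on the tool from outside, world axes, zero at the start; "ft_torque": the same for the moment, N m; "finger_gap": finger opening in m.
Only numpy, scipy, OpenCV 4.12 (cv2) and the standard library are available. Lean on these libraries where they do the work, as an engineer would, in place of code of your own. Each camera call takes 0.05 s, during which the arm holds its last target.

## Task

Two milling jars lie on the loading ramp of the jar mill: with your fingertips, roll the red-lidded one up the ramp and over the front roller until it drops in and lies still on both rollers, then let go. Push it slowly and steadily all the way, without picking it up, flicking it or letting it run back against the lip at the foot of the ramp. Leave the blue-lidded jar waiting at the foot, and everything else on the table, where it is.

Things in the scene. Friction and masses are not known exactly. Their poses are not given: they have to be found in the camera images.
- jar_red: jar to roll: milling jar lying across the ramp, red lid on its +y end, 0.5-0.85 kg. White shell and lid 66 mm diameter, y -46 to +54 (lid from +40, bar to +61), glazed and slippery. It rolls on two grippy rubber rings 72 mm across, y -39 to -29 and +29 to +39. Origin: on its axis, mid-way between the rings; y is the axis, x and z turn as it rolls. In either lane; runs back if let go.
- jar_blue: the same jar with a blue lid, waiting in the other lane against the foot lip; to be left alone. Origin and axes as for jar_red.
- ramp: the mill's fixed aluminium loading ramp, rising 0.122 rad (7 deg) away from the robot, 268 mm wide between 17 mm high side rails. Origin: on its surface, mid-width, under the waiting jars' axes (their origins: x 0, z 36 mm, y about -68 or +60). x up the slope, y left along the jar axes, z off the surface. Deck spans x -34 to +150; a 6 mm high lane strip runs along y = 0.
- cradle (a point): where the red jar's origin must come to lie, but at mid-width (any y in its lane will do): ramp x 193, z 24 mm. The crest, jar axis straight above the front roller, is at jar ramp x 166 mm; until there the jar rolls back if let go, beyond it drops in by itself, about 8 mm. Axes as the ramp's.
- foot_lip: turned-up edge across the foot of the ramp, 6 mm high, 4 mm thick, at ramp x -24 to -20 mm; the rings of the waiting jars rest against it. Origin and axes are the ramp's.
- roller_front: front rubber roller, 32 mm diameter, 260 mm long, turns freely. Origin: on its axis, mid-length, 70 mm above the table. The ramp's surface plane is tangent to it at ramp x = 160 mm.
- roller_back: back rubber roller, same size, 56 mm beyond the front one, stiff to turn; it stops the jar. Origin: on its axis, mid-length. A guard rail stands 26 mm behind its axis, top 117 mm above the table. The drive housing begins 148 mm to the left (+y) of mid-width, top 113 mm above the table (knob 133).
- beaker: glass beaker, 68 mm wide, 85 mm high, on the table to the right of the mill; origin at the centre of its underside.
- spare_lid: yellow jar lid with a knob, 66 mm wide, 26 mm high, on the table to the right of the mill; origin at the centre of its underside.
- bottle_a: white reagent bottle, 72 mm wide, 155 mm high, on the table to the right; origin at the centre of its underside.
- bottle_b: second white reagent bottle like it; origin at the centre of its underside.
- scoop: steel spoon-shaped scoop, 170 mm long, lying on top of the drive housing, 113 mm above the table; origin at the middle of its underside.
Things that resemble listed ones, but are neither listed nor needed, are in the scene too. Leave any green, orange or turquoise look-alike of the jar_red alone.

How it is judged:
On the way, in this order (a step that is already met when the one before it is completed fails the run):
1. the red-lidded jar is part-way up the ramp, resting on it (x of jar_red in the frame of ramp between 0.06 and 0.15 m and z of jar_red in the frame of ramp between 0.031 and 0.042 m), for 0.05 s.
2. the red-lidded jar has dropped in between the rollers (x of jar_red in the frame of ramp between 0.185 and 0.201 m and z of jar_red in the frame of ramp below 0.03 m), for 0.2 s.
At the end, for the whole second after the job is handed in: The red-lidded jar lies still in the cradle, borne by both rollers (over 0.5 N on each), its origin within 8 mm of the cradle's place along the ramp and its axis within 0.08 rad of the rollers; the blue-lidded jar is within 12 mm and every other loose thing within 20 mm of where it stood (all of step 2 and z of jar_red in the frame of ramp above 0.018 m and contact force between jar_red and roller_front above 0.5 N and contact force between jar_red and roller_back above 0.5 N and angle between the y axis of jar_red and the y axis of ramp, either way round below 0.08 rad and linear speed of jar_red below 0.02 m/s and angular speed of jar_red below 0.4 rad/s and distance of jar_blue from where it was at the start of the episode below 0.012 m and distance of each of beaker, spare_lid, bottle_a, bottle_b, scoop from where it was at the start of the episode below 0.02 m); the robot touches nothing.
It fails at once if the red-lidded jar is lifted more than 9 mm off the ramp (z of jar_red in the frame of ramp above 0.045 m).
It fails at once if the red-lidded jar runs back and strikes the foot lip (over 6 N) (contact force between jar_red and foot_lip above 6 N).
It fails at once if the red-lidded jar is flicked or runs loose on the ramp (over 0.35 m/s before the crest) (linear speed of jar_red above 0.35 m/s and x of jar_red in the frame of ramp below 0.16 m).
It fails at once if the blue-lidded jar is moved more than 12 mm (distance of jar_blue from where it was at the start of the episode above 0.012 m).
It fails at once if another loose thing on the table is moved more than 20 mm (distance of any of beaker, spare_lid, bottle_a, bottle_b, scoop from where it was at the start of the episode above 0.02 m).
It also fails if it takes over 38 s, if anything falls off the work surface, if the arm or the gripper's body presses on something with over 40 N, if the wrist force passes 120 N, or if a joint passes its speed limit or range.

## Working session

There is one attempt and no reset: what is moved stays moved. The work goes in short steps, Python scripts to look and compute and a tool call to move; the robot and the scene stay as the last step left them, time stands still between calls to the robot, and variables do not carry over. Pictures are saved under pics/ and viewed, and the job is handed in when it is done.

Besides the shell and the picture viewer there is one more tool, called after "Emit:" as name(argument=value, ...) on one line, values as JSON. move_arm: Moves the arm, as the interface text tells. Its arguments: {"type":"object","properties":{"deltas":{"type":"array"},"squeeze":{"type":"number"}},"required":["deltas"]}

```bash
mkdir -p pics; cat > h.py <<'E'
import numpy as np, cv2
from workcell import env, imaging, order
def save(img,name,s=1.5):
    cv2.imwrite('pics/'+name,cv2.resize(img[:,:,::-1],None,fx=s,fy=s))
def cam(c):
    K=np.array([[c['fx'],0,c['cx']],[0,c['fy'],c['cy']],[0,0,1.]]);D=np.array(c['dist'],float)
    R=cv2.Rodrigues(np.array(c['rvec'],float))[0];t=np.array(c['tvec'],float).ravel()
    return K,D,R,t
def cloud(c):
    K,D,R,t=cam(c)
    v,u=np.mgrid[0:384,0:512]
    p=cv2.undistortPoints(np.stack([u.ravel(),v.ravel()],1).astype(np.float64)[:,None],K,D)[:,0]
    z=c['z_map'].ravel().astype(float)
    P=np.c_[p*z[:,None],z]
    W=(P-t)@R
    W[z<=0]=np.nan
    return W.reshape(384,512,3)
E
python3 - <<'E'
from h import *
import pickle
for n in('scene','top'):
    c=imaging.read_camera(n); save(c['img'],n+'0.png'); pickle.dump(c,open(n+'0.pkl','wb'))
    for t in('jar_red','jar_blue','ramp','roller_front'):
        for r in imaging.recognise(c,t): print(n,t,np.round(r['centre']),round(r['confidence'],2))
print(env.get_state())
E
```

```text
scene jar_red [235. 137.] 0.94
scene jar_red [199. 188.] 0.93
scene jar_red [318. 136.] 0.86
scene jar_red [294. 162.] 0.63
scene jar_blue [338. 162.] 0.57
scene ramp [317. 191.] 0.62
scene roller_front [324. 214.] 0.81
top jar_red [325. 211.] 0.88
top jar_red [220. 213.] 0.85
top jar_red [184. 266.] 0.81
top jar_red [279. 276.] 0.56
top jar_blue [168. 209.] 0.92
top ramp [198. 180.] 0.79
top ramp [206. 148.] 0.25
top roller_front [205. 148.] 0.74
{'clock': 0.5, 'joint_pos': array([ 1.14642891e+00,  3.13213695e-01,  4.60783228e-02,  1.30363521e+00,
       -1.60307650e-05,  1.43119696e+00]), 'qvel': array([-0.00099474, -0.00256595,  0.00031836, -0.00018287, -0.00097928,
        0.00016594]), 'tau': array([-1.81192780e-03, -4.79993033e+01,  2.98538017e+01,  1.87720798e-03,
       -1.57120508e-04, -1.12759881e-06]), 'tcp_pos': array([0.16155666, 0.55185172, 0.2423065 ]), 'orientation': array([1.12812469e-05, 1.41903415e-01, 9.89880508e-01, 1.01354981e-05]), 'wrist_force': array([-0.34955303,  0.60648071, -0.15695245]), 'ft_torque': array([ 0.02067366,  0.00049691, -0.07239969]), 'finger_gap': 0.0854445332078966}
```

View pics/scene0.png

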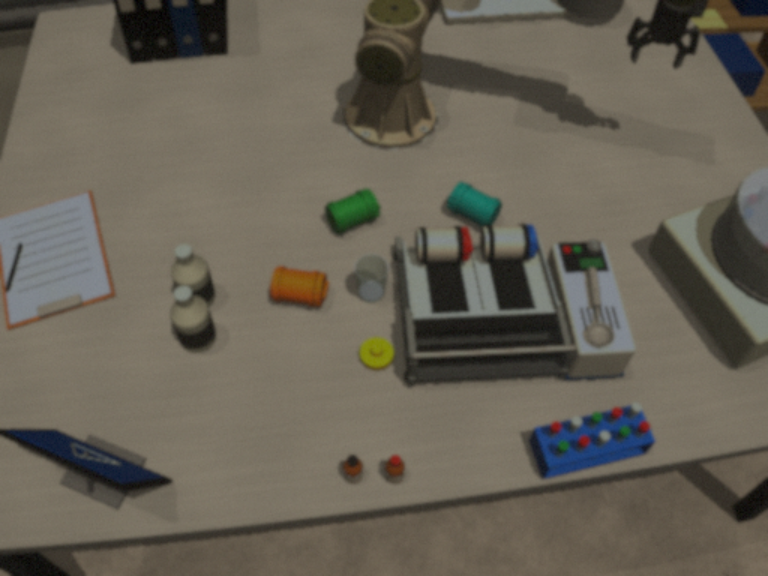

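View pics/top0.png

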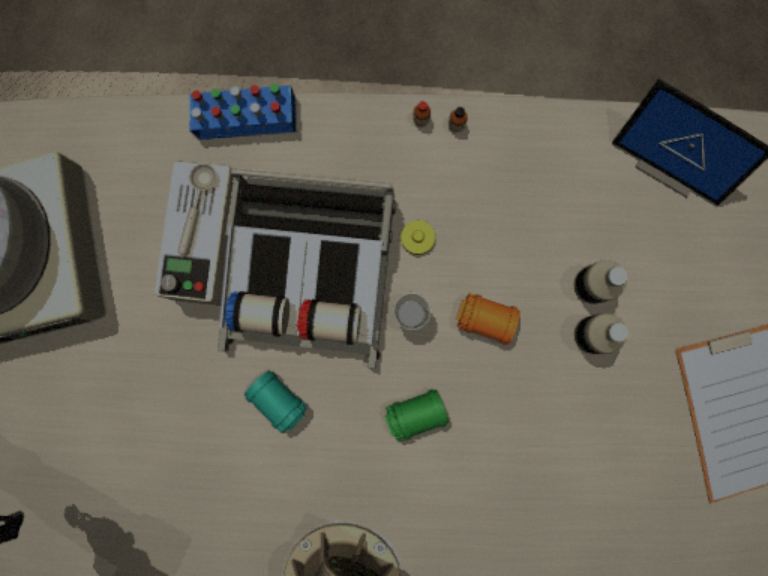

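The red jar to roll is at top raw (220,213), red lid facing left, in the right lane. It could be confused with blue (168,209), orange (325,211), green (279,276) and turquoise (184,266). I'll check it in a crop and measure.

```bash
python3 - <<'E'
from h import *
import pickle
c=pickle.load(open('top0.pkl','rb')); W=cloud(c)
save(c['img'][180:250,140:260],'crop.png',6)
def med(u,v,r=2): return np.round(np.nanmedian(W[v-r:v+r+1,u-r:u+r+1].reshape(-1,3),0),4)
for n,(u,v) in dict(redshell=(222,213),blueshell=(176,209),deckL=(161,170),deckR=(248,180),strip=(203,180),matL=(180,178),matR=(224,180),deckm=(205,190)).items(): print(n,med(u,v))
# deck plane
m=np.zeros((384,512),bool); m[158:192,158:250]=1
P=W[m]; P=P[np.isfinite(P).all(1)]
for _ in range(5):
    A=np.c_[P[:,:2],np.ones(len(P))]; s=np.linalg.lstsq(A,P[:,2],rcond=None)[0]; r=P[:,2]-A@s; P=P[abs(r)<max(.003,2*r.std())]
print('plane',s,len(P),'slope',np.hypot(*s[:2]),'yaw',np.arctan2(s[1],s[0]))
# jars: cylinder axis from cloud of red jar region/ blue
for n,(a,b,d,e) in dict(red=(196,244,196,232),blue=(148,194,192,226)).items():
    Q=W[d:e,a:b].reshape(-1,3);Q=Q[np.isfinite(Q).all(1)]
    Q=Q[Q[:,2]>.108]
    print(n,len(Q),Q.min(0),Q.max(0))
    from scipy.optimize import least_squares
    def f(p): # axis: x=p0+p1*(y-y0), z=p2 + p4*.., 
        y0=Q[:,1].mean(); ax=np.array([p[1],1,p[3]]);ax/=np.linalg.norm(ax)
        d=Q-np.array([p[0],y0,p[2]]); d=d-np.outer(d@ax,ax); return np.linalg.norm(d,axis=1)-.0335
    o=least_squares(f,[Q[:,0].mean(),0,.1,0],loss='soft_l1',f_scale=.002)
    print(o.x,'ymid',Q[:,1].mean(),np.abs(o.fun).mean(),'yaw',-np.arctan(o.x[1]))
for n in('scene',):
    c=pickle.load(open('scene0.pkl','rb'))
E
```

```text
redshell [0.4865 0.0171 0.1341]
blueshell [0.4939 0.1356 0.1348]
deckL [0.6019 0.1939 0.0776]
deckR [ 0.5794 -0.0444  0.0776]
strip [0.5773 0.0775 0.0774]
matL [0.5811 0.1403 0.0777]
matR [0.5782 0.0203 0.0782]
deckm [0.5503 0.0713 0.0729]
plane [ 0.11998902 -0.00935705  0.00814762] 2668 slope 0.12035330804830278 yaw -0.07782507135481284
red 996 [ 0.44690043 -0.02696208  0.10802753] [0.52034428 0.08010178 0.14216376]
[ 0.48520148  0.07947156  0.10165807 -0.00122444] ymid 0.02449062824554499 0.0018180721025060481 yaw -0.07930488060602105
blue 981 [0.45892136 0.10177635 0.10800875] [0.53350486 0.21072004 0.14103503]
[0.49552816 0.09079315 0.10166022 0.00809735] ymid 0.15149411644605737 0.0019301057756777647 yaw -0.09054489104844354
```

View pics/crop.png

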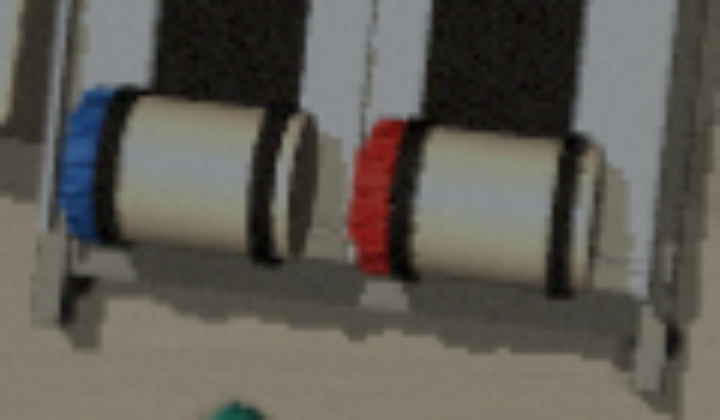

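The crop confirms the red lid, black rings and white shell, with the jar in the right lane against the lip. The blue jar is to its left. Next I'll work out the moves.

```bash
cat >> h.py <<'E'
from scipy.spatial.transform import Rotation as Ro
psi=-0.081; th=0.122
Rr=(Ro.from_euler('z',psi)*Ro.from_euler('y',-th)).as_matrix()  # ramp axes
jar0=np.array([0.4848,0.0195,0.102])
Or=jar0-Rr@np.array([0,-.068,.036])
Rt=Rr@np.diag([-1,1,-1])  # tool goal
def toramp(p): return Rr.T@(np.asarray(p)-Or)
def todo(rx,ry,rz):
    s=env.get_state(); q=s['orientation'];R=Ro.from_quat([q[1],q[2],q[3],q[0]]).as_matrix()
    tgt=Or+Rr@np.array([rx,ry,rz])
    print('tgt',tgt.round(4),'shift in tool(mm)',(1000*R.T@(tgt-s['tcp_pos'])).round(1),'rot tool deg',np.degrees(Ro.from_matrix(R.T@Rt).as_rotvec()).round(2))
    print('ramp pos of tcp mm',(1000*toramp(s['tcp_pos'])).round(1),'gap',s['finger_gap'],'F',s['wrist_force'].round(1),'t',s['clock'])
E
python3 - <<'E'
from h import *
print(Rr.round(3),Or)
todo(-.075,-.068,.13)
E
```

```text
[[ 0.989  0.081 -0.121]
 [-0.08   0.997  0.01 ]
 [ 0.122  0.     0.993]] [0.49466873 0.08692257 0.06626758]
tgt [0.3992 0.0264 0.1862] shift in tool(mm) [-375.7 -437.5   56.1] rot tool deg [ -0.71  -6.96 -11.66]
ramp pos of tcp mm [-345.5  436.5  219.7] gap 0.0854445332078966 F [-0.3  0.6 -0.2] t 0.5
```

Emit:
move_arm(deltas=[0.55,-0.0375,-0.0437,0,0,0,0,0.55,-0.0375,-0.0437,0,0,0,0,0.55,-0.0375,-0.0437,0,0,0,0,0.55,-0.0375,-0.0437,0,0,0,0,0.55,-0.0375,-0.0437,0,0,0,0,0.55,-0.0375,-0.0437,0,0,0,0,0.55,-0.0375,-0.0437,0,0,0,0,0.55,-0.0375,-0.0437,0,0,0,0,0.55,-0.0375,-0.0437,0,0,0,0,0.55,-0.0375,-0.0437,0,0,0,0], squeeze=20)

```text
clock: 1.75
tcp_pos: [0.3993, 0.0252, 0.2427]
orientation: [0.001, 0.142, 0.99, 0.0]
wrist_force: [0.3, 1.5, -0.1]
finger_gap: 0.019
```

Emit:
move_arm(deltas=[0.55,0,0,0,0,0,-6,0.55,0,0,0,0,0,-5.66,0.55,0,0,0,0,-7,0,0.55,0,0,0,0,0,0])

```text
clock: 2.25
tcp_pos: [0.397, 0.0273, 0.2422]
orientation: [0.061, 0.041, 0.997, -0.002]
wrist_force: [-0.5, 0.4, 0.1]
finger_gap: 0.0193
```

```bash
python3 - <<'E'
from h import *
todo(-.075,-.068,.13)
todo(-.075,-.068,.03)
E
```

```text
tgt [0.3992 0.0264 0.1862] shift in tool(mm) [ 4.5 -0.7 55.9] rot tool deg [ 0.   -0.   -0.03]
ramp pos of tcp mm [-70.5 -67.3 185.9] gap 0.019272188789217107 F [-0.5  0.4  0.1] t 2.25
tgt [0.4113 0.0255 0.0869] shift in tool(mm) [  4.5  -0.7 155.9] rot tool deg [ 0.   -0.   -0.03]
ramp pos of tcp mm [-70.5 -67.3 185.9] gap 0.019272188789217107 F [-0.5  0.4  0.1] t 2.25
```

Emit:
move_arm(deltas=[0.55,0.001,0,0.04,0,0,0,0.55,0.001,0,0.04,0,0,0,0.55,0,0,0.04,0,0,0,0.55,0,0,0.02,0,0,0,0.55,0,0,0.014,0,0,0,0.55,0,0,0,0,0,0])

```text
clock: 3.0
tcp_pos: [0.4152, 0.0259, 0.0884]
orientation: [0.059, 0.041, 0.997, -0.002]
wrist_force: [0.1, 0.1, -0.0]
finger_gap: 0.0191
```

```bash
python3 - <<'E'
from h import *
todo(-.044,-.068,.03)
c=imaging.read_camera('top'); save(c['img'][160:280,130:290],'t1.png',5)
c=imaging.read_camera('scene'); save(c['img'][100:260,220:420],'s1.png',4)
E
```

```text
tgt [0.442  0.023  0.0907] shift in tool(mm) [-27.   -0.7   0.9] rot tool deg [ 0.01 -0.18 -0.01]
ramp pos of tcp mm [-71.  -67.3  31. ] gap 0.019052583936441124 F [ 0.1  0.1 -0. ] t 3.0
```

View pics/t1.png

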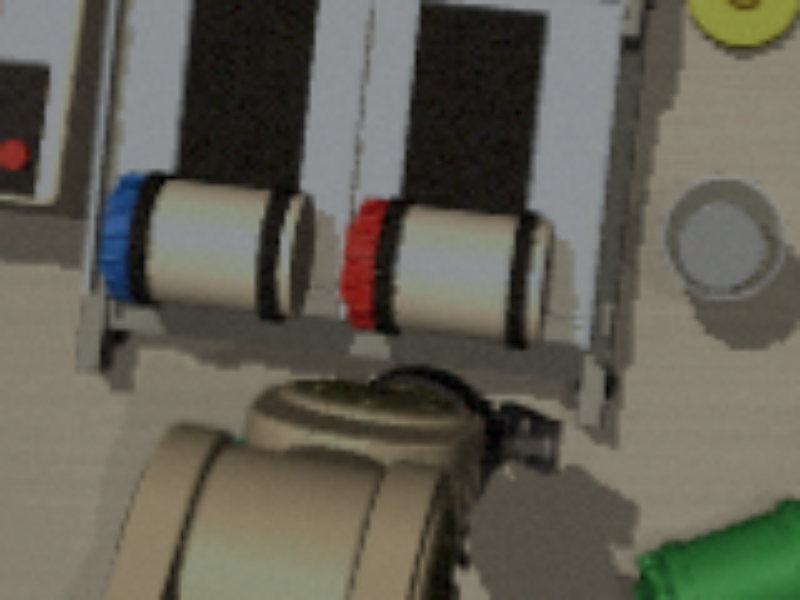

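View pics/s1.png

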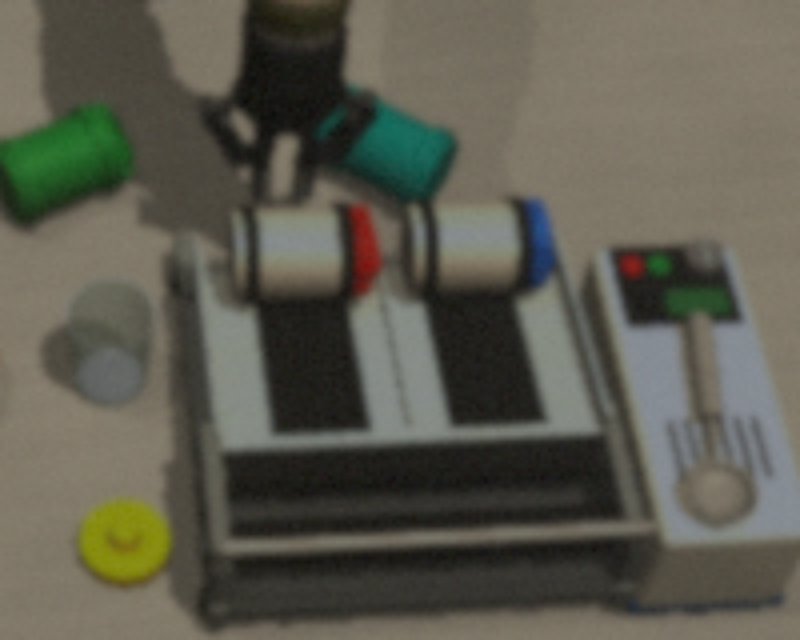

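The fingers (scene crop about (285,170)) sit behind the red jar, between its rings; nothing has moved. I'll approach and touch.

Emit:
move_arm(deltas=[0.55,-0.008,0,0,0,0,0,0.55,-0.008,0,0,0,0,0,0.55,-0.005,0,0,0,0,0,0.55,-0.004,0,0,0,0,0,0.55,-0.004,0,0,0,0,0,0.55,-0.004,0,0,0,0,0,0.55,-0.004,0,0,0,0,0,0.55,-0.004,0,0,0,0,0])

```text
clock: 4.1
tcp_pos: [0.456, 0.0225, 0.0941]
orientation: [0.061, 0.041, 0.997, -0.002]
wrist_force: [-0.4, -0.4, 1.1]
finger_gap: 0.019
```

```bash
python3 - <<'E'
from h import *
todo(-.044,-.068,.03)
c=imaging.read_camera('top'); save(c['img'][160:280,130:290],'t2.png',5)
c=imaging.read_camera('scene'); save(c['img'][100:260,220:420],'s2.png',4)
E
```

```text
tgt [0.442  0.023  0.0907] shift in tool(mm) [14.3 -0.6  1.7] rot tool deg [ 0.   -0.01 -0.02]
ramp pos of tcp mm [-29.7 -67.4  31.7] gap 0.01904496155662506 F [-0.4 -0.4  1.1] t 4.1
```

View pics/s2.png

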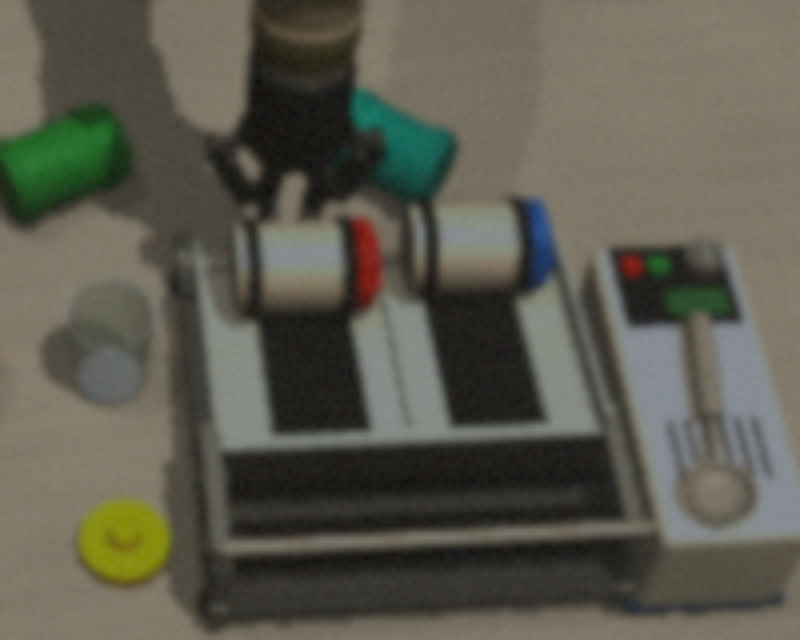

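View pics/t2.png

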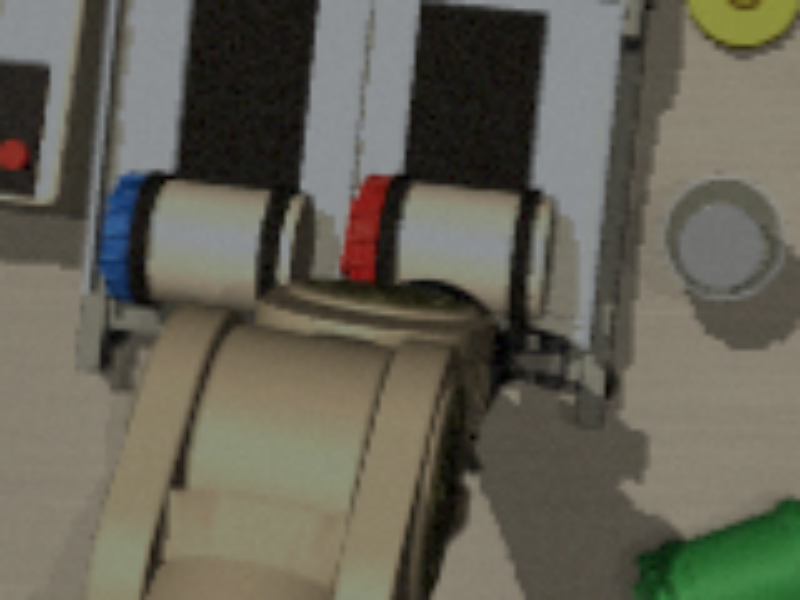

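The red jar has rolled about 14 mm up and is still parallel to the blue one, which hasn't moved. I'll keep pushing steadily.

Emit:
move_arm(deltas=[0.55,-0.004,0,0,0,0,0,0.55,-0.005,0,0,0,0,0,0.55,-0.005,0,0,0,0,0,0.55,-0.005,0,0,0,0,0,0.55,-0.005,0,0,0,0,0,0.55,-0.005,0,0,0,0,0,0.55,-0.005,0,0,0,0,0,0.55,-0.005,0,0,0,0,0,0.55,-0.005,0,0,0,0,0,0.55,-0.004,0,0,0,0,0])

```text
clock: 5.45
tcp_pos: [0.5039, 0.0186, 0.1001]
orientation: [0.061, 0.041, 0.997, -0.002]
wrist_force: [-0.5, -0.8, 0.3]
finger_gap: 0.0191
```

```bash
cat > chk.py <<'E'
from h import *
import sys
todo(.12,-.068,.03)
c=imaging.read_camera('top'); save(c['img'][120:260,130:290],'t%s.png'%sys.argv[1],4)
W=cloud(c); hsv=cv2.cvtColor(c['img'],cv2.COLOR_RGB2HSV)
m=((hsv[...,0]<8)|(hsv[...,0]>172))&(hsv[...,1]>150)&(hsv[...,2]>60)
P=W[m]; r=(P-Or)@Rr; r=r[np.isfinite(r).all(1)]; r=r[(abs(r[:,1]+.01)<.04)&(r[:,0]>-.05)&(r[:,0]<.26)]
print('red lid ramp median',np.median(r,0).round(4),'min',r.min(0).round(3),'max',r.max(0).round(3),len(r))
E
python3 chk.py 3
```

```text
tgt [0.6042 0.0098 0.1106] shift in tool(mm) [-101.3   -0.6    1.8] rot tool deg [ 0.01  0.02 -0.02]
ramp pos of tcp mm [ 18.7 -67.4  31.8] gap 0.01910724956897738 F [-0.5 -0.8  0.3] t 5.45
red lid ramp median [ 0.072  -0.0189  0.0648] min [ 0.056 -0.026 -0.   ] max [ 0.093 -0.001  0.072] 86
```

View pics/t3.png

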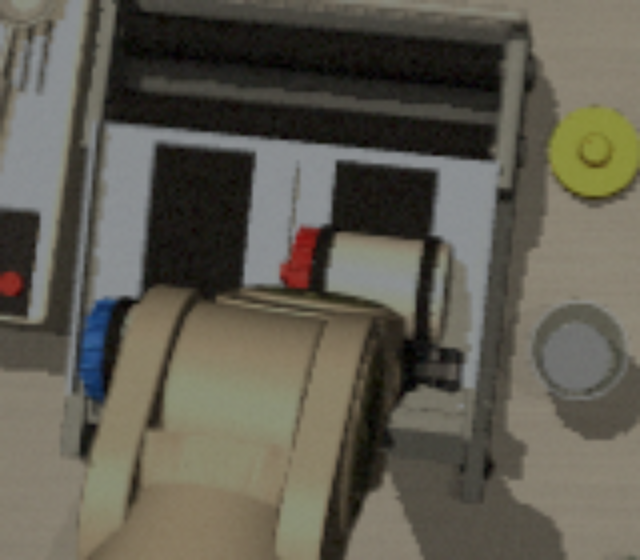

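The jar is straight at ramp x of about 63 mm; its red lid is at about (305,258) in the crop. I'll continue.

Emit:
move_arm(deltas=[0.55,-0.005,0,0,0,0,0,0.55,-0.005,0,0,0,0,0,0.55,-0.005,0,0,0,0,0,0.55,-0.005,0,0,0,0,0,0.55,-0.005,0,0,0,0,0,0.55,-0.005,0,0,0,0,0,0.55,-0.005,0,0,0,0,0,0.55,-0.005,0,0,0,0,0,0.55,-0.005,0,0,0,0,0,0.55,-0.005,0,0,0,0,0])

```text
clock: 6.75
tcp_pos: [0.5533, 0.0145, 0.1062]
orientation: [0.061, 0.041, 0.997, -0.002]
wrist_force: [-1.6, -0.3, 0.5]
finger_gap: 0.0193
```

```bash
python3 chk.py 4
```

```text
tgt [0.6042 0.0098 0.1106] shift in tool(mm) [-51.4  -0.6   1.8] rot tool deg [ 0.    0.01 -0.02]
ramp pos of tcp mm [ 68.6 -67.4  31.8] gap 0.019257397443818484 F [-1.6 -0.3  0.5] t 6.75
red lid ramp median [ 0.131 -0.02   0.06 ] min [ 0.121 -0.026  0.037] max [ 0.143 -0.007  0.07 ] 43
```

View pics/t4.png

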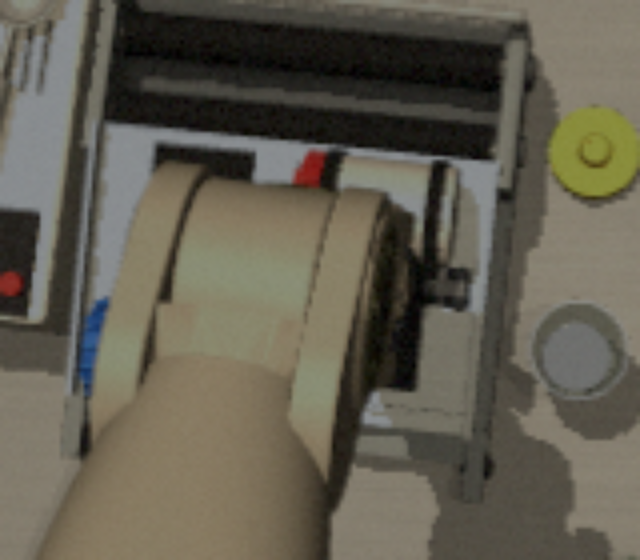

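Still straight, at ramp x of about 113 mm (lid crop about (310,165)). I'll continue, slower near the crest.

Emit:
move_arm(deltas=[0.55,-0.005,0,0,0,0,0,0.55,-0.005,0,0,0,0,0,0.55,-0.005,0,0,0,0,0,0.55,-0.005,0,0,0,0,0,0.55,-0.005,0,0,0,0,0,0.55,-0.004,0,0,0,0,0,0.55,-0.004,0,0,0,0,0,0.55,-0.004,0,0,0,0,0,0.55,-0.003,0,0,0,0,0,0.55,-0.003,0,0,0,0,0])

```text
clock: 8.05
tcp_pos: [0.5959, 0.0111, 0.1115]
orientation: [0.061, 0.041, 0.997, -0.002]
wrist_force: [-0.4, -0.6, 0.2]
finger_gap: 0.0196
```

Emit:
move_arm(deltas=[0.55,-0.002,0,0,0,0,0,0.55,-0.002,0,0,0,0,0,0.55,-0.002,0,0,0,0,0,0.55,-0.002,0,0,0,0,0,0.55,-0.002,0,0,0,0,0,0.55,-0.002,0,0,0,0,0,0.55,-0.002,0,0,0,0,0,0.55,-0.002,0,0,0,0,0,0.55,-0.002,0,0,0,0,0,0.55,0,0,0,0,0,0])

```text
clock: 9.3
tcp_pos: [0.6135, 0.0096, 0.1136]
orientation: [0.061, 0.041, 0.997, -0.002]
wrist_force: [-0.4, 0.3, -0.5]
finger_gap: 0.0193
```

```bash
python3 chk.py 5
```

```text
tgt [0.6042 0.0098 0.1106] shift in tool(mm) [ 9.5 -0.6  1.8] rot tool deg [ 0.    0.02 -0.02]
ramp pos of tcp mm [129.5 -67.4  31.8] gap 0.019278311097454336 F [-0.4  0.3 -0.5] t 9.3
red lid ramp median [ 0.2224 -0.0197  0.0411] min [ 0.22  -0.024  0.039] max [ 0.224 -0.014  0.047] 10
```

View pics/t5.png

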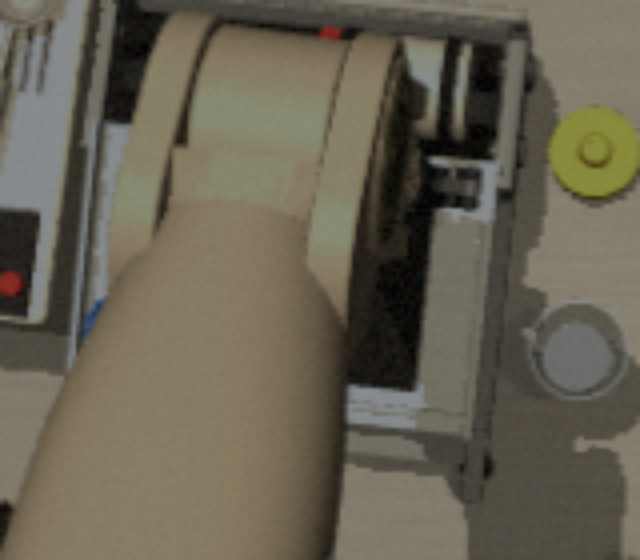

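The jar has dropped in (lid front edge at ramp x of about 224 mm, which puts its axis near 193). Now I'll back off and up.

Emit:
move_arm(deltas=[0.55,0.01,0,0,0,0,0,0.55,0.02,0,0,0,0,0,0.55,0.01,0,-0.02,0,0,0,0.55,0,0,-0.05,0,0,0,0.55,0,0,-0.05,0,0,0,0.55,0.03,0,-0.04,0,0,0,0.55,0.06,0,0,0,0,0,0.55,0.06,0,0,0,0,0,0.55,0.05,0,0,0,0,0,0.55,0,0,0,0,0,0])

```text
clock: 10.6
tcp_pos: [0.3519, 0.0313, 0.2421]
orientation: [0.06, 0.04, 0.997, -0.002]
wrist_force: [0.4, -0.9, 0.4]
finger_gap: 0.0189
```

```bash
python3 chk.py 6; python3 - <<'E'
from h import *
import pickle
c=imaging.read_camera('top'); W=cloud(c); W0=cloud(pickle.load(open('top0.pkl','rb')))
save(c['img'],'t7.png')
c2=imaging.read_camera('scene'); save(c2['img'],'s7.png')
from scipy.optimize import least_squares
def fit(W,box,z):
    r=(W.reshape(-1,3)-Or)@Rr; r=r[np.isfinite(r).all(1)]
    a,b,d,e=box; Q=r[(r[:,0]>a)&(r[:,0]<b)&(r[:,1]>d)&(r[:,1]<e)&(r[:,2]>z+.012)]
    def f(p): return np.hypot(Q[:,0]-p[0]-p[2]*(Q[:,1]-(d+e)/2),Q[:,2]-p[1])-.0335
    o=least_squares(f,[(a+b)/2,z,0],loss='soft_l1',f_scale=.002); return o.x.round(4),len(Q)
print('red',fit(W,(.155,.23,-.095,-.04),.024))
print('blue',fit(W0,(-.04,.04,.03,.09),.036),fit(W,(-.04,.04,.03,.09),.036))
E
```

```text
tgt [0.6042 0.0098 0.1106] shift in tool(mm) [-235.7   -1.   160.9] rot tool deg [ 0.01 -0.11 -0.  ]
ramp pos of tcp mm [-115.4  -67.   191.3] gap 0.0189196866061088 F [ 0.4 -0.9  0.4] t 10.6
red lid ramp median [ 0.1939 -0.0193  0.052 ] min [ 0.161 -0.026 -0.004] max [ 0.225 -0.003  0.06 ] 140
red (array([0.1939, 0.0232, 0.008 ]), 497)
blue (array([-0.0001,  0.0354,  0.0032]), 526) (array([-0.0001,  0.0357, -0.0028]), 526)
```

View pics/t7.png

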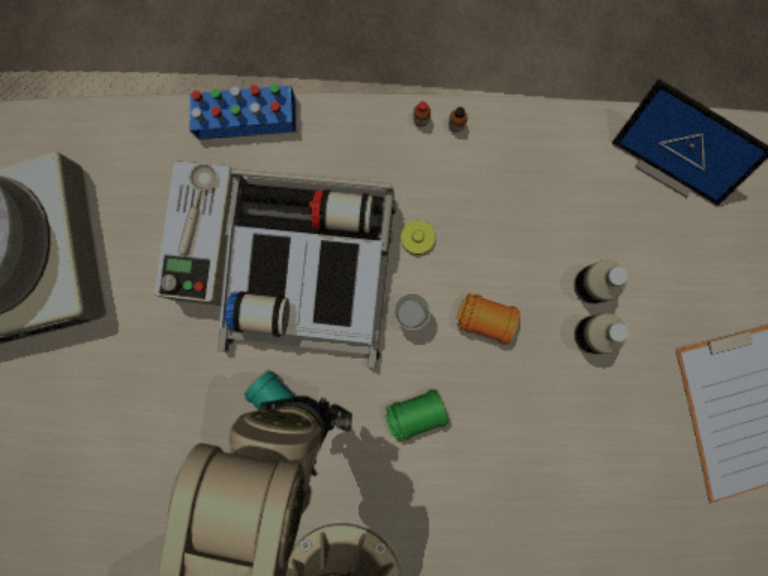

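View pics/s7.png

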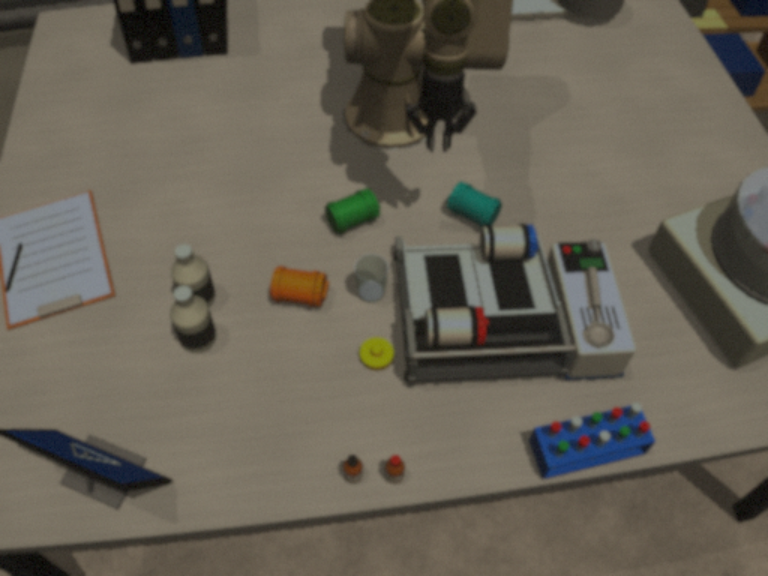

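The red jar lies in the cradle (top view about (345,212)) at ramp x 193.9 mm, z 23.2 mm, straight. The blue jar and everything else are where they were. The arm is clear.

```bash
python3 -c "
from h import *
print(env.get_state()['clock'],order.hand_in())"
```

```text
the job is handed in; nothing more can be done
10.75 None
```

I rolled the red-lidded jar up the ramp and over the front roller with both fingertips on the shell between its rings. It dropped in between the rollers, I backed the arm clear, and I handed the job in at about 10.8 s of the 38 s allowed.

- **Red jar:** it lies at ramp x 193.9 mm and z 23.2 mm, against the cradle's 193 and 24 mm. Its axis is within about 0.01 rad of the rollers.
- **Blue jar:** the fit to its pose shows no movement.
- **Everything else:** I compared the rest only by eye in the final top and scene pictures, where nothing looked out of place.

None of these checks failed or disagreed. I had no reading of the jar's contact force on each roller or of its speed, so I checked those only through its final position.

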